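# Start the griddle's preheating at its control box

### The arm

A 6-joint arm with a two-finger parallel gripper is mounted at the origin on the work surface. World frame = base frame: x ahead of the robot, y to its left, z up, the work surface at z = 0. Lengths are in m, angles in rad, forces in N, time in s.
With the tool pointing down it reaches from about 0.4 to 0.825 m from the base axis. Payload 7 kg.
Tool frame: the origin (TCP) lies where the fingers leave the gripper's body, on its centre line; the fingertips stand 66 mm ahead of it and the grasp point (between the pads) lies 47 mm ahead of it; y points along the fingers, x is the direction in which the jaws open and shut, and the axes are right-handed (so a half turn about y gives the same grasp; the last joint's range is limited). The gripper opens to 88 mm and grips with 3 to 60 N. Pads are 19 mm wide; open, the fingers measure 130 mm over their backs; the gripper's body (78 mm by 193 mm) begins 47 mm behind the grasp point.
Start: joints at [-0.919, 0.359, 0.012, 0, -1.224, -0.288], TCP at [0.24, -0.631, 0.292] pointing down, gripper open.
Joint ranges: [-3.07, 3.07], [-1.43, 2.12], [-1.02, 1.25], [-3.03, 1.67], [-3.05, -0], [-3.03, 3.03]. Speed limits (rad/s): [2.39, 2.39, 3.01, 3.14, 3.14, 3.14].

### API

Orientations are given as a unit quaternion [w, x, y, z].
In Python, from station import r, snapshot, calibration gives the robot as it stands.
- The arm moves only by the tool drive_tool, never from a script. Its argument "plan" is text: rows parted by semicolons, each of 7 numbers parted by spaces: the shift along the tool's x, y, z normalised to -1 to 1, where 1 is 3 cm, then the turn, a rotation vector about the tool's x, y, z normalised to -1 to 1, where 1 is 0.08 rad, then the gripper's target within -1 to 1 (fully open at 1, half-way at 0, shut at -1). In form: tx ty tz ax ay az fingers; .... A call has exactly 5 rows; each row shifts and turns the commanded pose from where the row before left it, along the tool's axes as they then stand; what a row does not reach is not made up. A row lasts 1/12 s, in which the tool goes at most 41.7 mm and 7.16 degrees, less where a joint would pass 70% of its speed; a pose out of reach is approached as far as the arm can. A call with a number of a shift or a turn outside -1 to 1 is refused whole. A call with a gripper value outside its range is refused whole. The fingers move at their own pace and stop on an object; "force" is the grip in N (left out, the last holds). Time passes only in rows, so rows that do not move let the fingers close, or fill a call up. It gives the time, the measured TCP pose, the force and the opening at its end, in the units of the state.
- r.get_state(): the state, without advancing time (a new reading comes with each control period).
- snapshot(name): name is "scene" or "side" or "wrist"; returns the picture (400x640x3 uint8, blue, green, red); there is no depth.
- calibration(name): a dict with "camera_matrix" (3x3 intrinsics, pixels), "k1" (the pictures are not rectified: a ray, as slopes to the right and down, at radius r is drawn at 1 + k1 r^2 times it, then the intrinsics apply), "rvec" (rotation vector, rad) and "tvec" (3), from world to camera coordinates, as OpenCV has them. Camera axes: x right, y down, z forward; pixel columns grow to the right and rows downward; lengths in m; the calibration is good to about 2 mm. A picture is of the moment at which its call begins: read the wrist's pose just before it. calibration takes no time and is no camera call; for the wrist camera it gives the pose at the moment of the call.
- r.sign_off(): hands the job in, once; it reports no verdict.
The state is a dict: "t": time; "joint_positions": joint angles; "joint_vel": joint speeds; "effort": joint torques, N m; "ee_pos": TCP position; "eef_rot": TCP orientation; "contact_force": force on the tool from outside, world axes, zero at the start; "torque": the same for the moment, N m; "gripper_width": finger opening in m.
Only numpy, scipy, OpenCV 4.12 (cv2) and the standard library are available. Lean on these libraries where they do the work, as an engineer would, in place of code of your own. Each camera call takes 0.05 s, during which the arm holds its last target.

### The job

Start the griddle's preheating at the control box: first tip the big rocker by pushing its raised end fully down, next push the long bar key fully down so that it stays in, then hold the round button fully down for a good second and let it come up again. Keep strictly to that order, and leave the small square stop key, the bottle, the jar and the cup alone.

Things in the scene. Friction and masses are not known exactly. Their poses are not given: they have to be found in the camera images.
- console: Grey control box fixed to the counter, 190 x 190 mm, 40 mm high; origin at the centre of its underside, z up, yaw varies. On top four black 84 mm square modules, 10 mm thick (tops 50 mm above the counter), 2 x 2, 88 mm apart, parallel to the box; which control is in which place varies. All controls are grey plastic, pressed straight down, never grasped.
- rocker_mod: The rocker's fixed module; origin at the centre of its underside, 40 mm above the counter. The rocker is a paddle 34 mm wide with two 34 mm long halves meeting in a shallow V (0.4 rad) over its pivot, which lies 62 mm above the counter over the module's centre, parallel to the box's y. The raised half is on the box's +x side; the other half starts level.
- rocker_end (a point): Point to press on the rocker: on the top face of its raised half, 24 mm out from the pivot, moving with it. At the start 75 mm above the counter and 20.5 mm along the box's +x from the pivot; when fully tipped that half lies level, its top 66 mm above the counter, this point 24 mm from the pivot.
- rocker (a joint): Rocker angle in rad: 0 = off (start, up to 0.04), 0.4 = fully tipped on, at its stop. It has no spring, stays where left, and takes 2 to 4 N near the end of the raised half.
- bar_top (a point): Centre of the top face of the long bar key, 24 mm (box's x) by 64 mm (box's y), 64 mm above the counter when up; moves with the key.
- bar_key (a joint): How far the bar key is pressed, m: 0 = up (start, up to 0.0005), 0.006 = fully down at its stop. It slides stiffly (about 3 N), has no spring and stays down where it is left.
- round_top (a point): Centre of the top face of the round button, 32 mm in diameter, in a round black collar of 42 mm; 64 mm above the counter when up, collar top 52 mm; moves with the button.
- round_key (a joint): How far the round button is pressed, m: 0 = up, 0.006 = fully down at its stop. A spring returns it; it starts to move at 1.5 N and is fully down at about 5 N.
- stop_top (a point): Centre of the top face of the small square stop key, 16 x 16 mm, 64 mm above the counter. Not to be pressed. (The griddle itself, 110 mm high with splash rims to 150 mm, is fixed at least 150 mm from the box on the robot's right, clear of the work.)
- stop_key (a joint): How far the stop key is pressed, m: 0 = up, 0.006 = fully down; sprung as the round button. Must stay up.
- shaker: Glass spice jar with steel cap, 50 mm in diameter, 100 mm high, loose, standing on the counter to the +y side of the box; origin at its underside. Leave alone.
- cup: Steel cup, rim 74 mm in diameter, 85 mm high, loose, standing beyond a far corner of the box; origin at its underside. Leave alone.
- sauce: Amber bottle, 56 mm in diameter, 130 mm high, loose, standing beyond a far corner of the box; origin at its underside. Leave alone.

How it is judged:
By the outcome, as a careful person would: the job done as asked, in the order asked, and still so for the second after the job is handed in, with the robot touching nothing.
It also fails if it takes over 35 s, if anything falls off the work surface, if the arm or the gripper's body presses on something with over 40 N, if the wrist force passes 120 N, or if a joint passes its speed limit or range.

## Working session

There is one attempt and no reset: what is moved stays moved. The work goes in short steps, Python scripts to look and compute and a tool call to move; the robot and the scene stay as the last step left them, time stands still between calls to the robot, and variables do not carry over. Pictures are saved under pics/ and viewed, and the job is handed in when it is done.

Besides the shell and the picture viewer there is one more tool, called after "Call:" in YAML: its name, and indented under it one key for each argument. drive_tool: Moves the arm, as the interface text tells. Its arguments: {"type":"object","properties":{"plan":{"type":"string"},"force":{"type":"number"}},"required":["plan"]}

```bash
ls; mkdir -p pics; python3 - <<'E'
from station import r,snapshot,calibration
import cv2
s=r.get_state();print(s)
for n in ("scene","side","wrist"):
    c=calibration(n);print(n,c)
    cv2.imwrite(f"pics/{n}0.png",snapshot(n))
E
```

```text
pics
{'t': 0.0, 'joint_positions': array([-9.18939686e-01,  3.59382926e-01,  1.10431390e-02, -3.74649551e-04,
       -1.22407707e+00, -2.88110418e-01]), 'joint_vel': array([ 0.00152752, -0.00113455, -0.00045753, -0.00081735, -0.00081174,
       -0.00064504]), 'effort': array([-3.16033482e-03, -5.82722425e+01,  2.93044192e+01,  6.99734151e+00,
        6.67826651e-03, -1.71478664e-04]), 'ee_pos': array([ 0.24000818, -0.63047567,  0.29121389]), 'eef_rot': array([-0.40186031,  0.40084822,  0.58245969, -0.58186743]), 'contact_force': array([-0.58811616,  0.35130727,  0.23319489]), 'torque': array([ 0.01508316,  0.06402538, -0.00460075]), 'gripper_width': 0.0875114088498614}
scene {'camera_matrix': array([[398.06537605,   0.        , 315.76713649],
       [  0.        , 398.06537605, 201.94678957],
       [  0.        ,   0.        ,   1.        ]]), 'k1': -0.09068475846372888, 'rvec': array([ 2.00974071,  1.80251381, -0.49194637]), 'tvec': array([-0.10231242, -0.43388171,  1.23020446])}
side {'camera_matrix': array([[510.96399981,   0.        , 317.72282251],
       [  0.        , 510.96399981, 196.52870686],
       [  0.        ,   0.        ,   1.        ]]), 'k1': -0.15482027239789667, 'rvec': array([ 0.33108112, -2.86450754,  1.01790009]), 'tvec': array([0.5741218 , 0.12565276, 1.06010073])}
wrist {'camera_matrix': array([[294.42516217,   0.        , 324.02025658],
       [  0.        , 294.42516217, 201.2818164 ],
       [  0.        ,   0.        ,   1.        ]]), 'k1': -0.010798522441767903, 'rvec': array([-1.66910226, -2.41963985, -0.38595867]), 'tvec': array([ 0.6749657 , -0.03838201,  0.39241636])}
```

View pics/scene0.png

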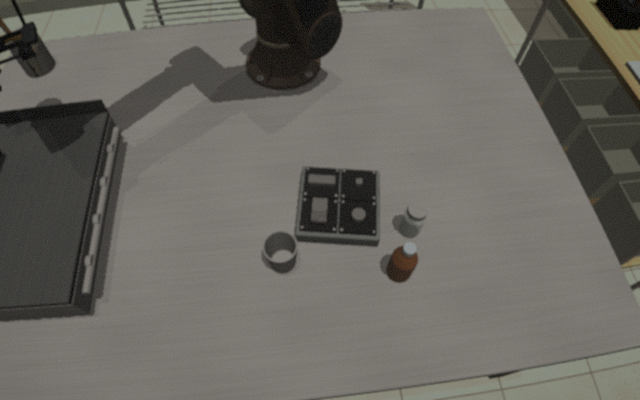

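View pics/side0.png

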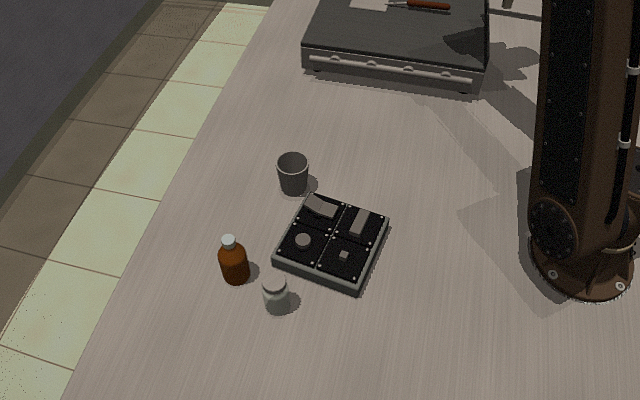

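View pics/wrist0.png

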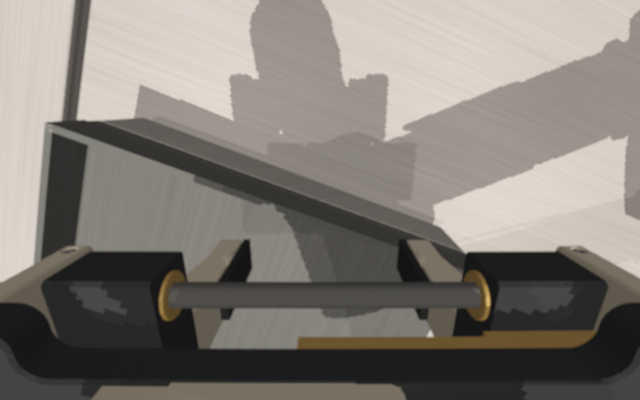

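The box is in view with the bar at about (322,180), the rocker at (319,209), stop at (360,181) and round at (358,213) in "scene". I'll zoom in and measure.

```bash
cat > h.py <<'E'
import numpy as np,cv2
from station import r,snapshot,calibration
def cam(n):
    c=calibration(n);return c['camera_matrix'],c['k1'],cv2.Rodrigues(np.array(c['rvec']))[0],np.array(c['tvec'])
def ray(n,uv):
    K,k1,R,t=cam(n)
    p=cv2.undistortPoints(np.array([[uv]],float),K,np.array([k1,0,0,0,0.]))[0,0]
    d=R.T@np.array([p[0],p[1],1]);return -R.T@t,d
def onz(n,uv,z):
    o,d=ray(n,uv);return o+d*(z-o[2])/d[2]
def proj(n,P):
    K,k1,R,t=cam(n);return cv2.projectPoints(np.array(P,float).reshape(-1,3),cv2.Rodrigues(R)[0],t,K,np.array([k1,0,0,0,0.]))[0][:,0]
def tri(a,ua,b,ub):
    o1,d1=ray(a,ua);o2,d2=ray(b,ub);A=np.stack([d1,-d2],1)
    s=np.linalg.lstsq(A,o2-o1,rcond=None)[0];p,q=o1+s[0]*d1,o2+s[1]*d2
    return (p+q)/2,np.linalg.norm(p-q)
E
python3 - <<'E'
import cv2
a=cv2.imread('pics/scene0.png')[155:255,285:395]
b=cv2.imread('pics/side0.png')[185:300,260:400]
cv2.imwrite('pics/za.png',cv2.resize(a,None,fx=6,fy=6,interpolation=cv2.INTER_CUBIC)[:600,:800])
cv2.imwrite('pics/zb.png',cv2.resize(b,None,fx=5,fy=5,interpolation=cv2.INTER_CUBIC)[:600,:800])
E
```

```text
(no output)
```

View pics/za.png

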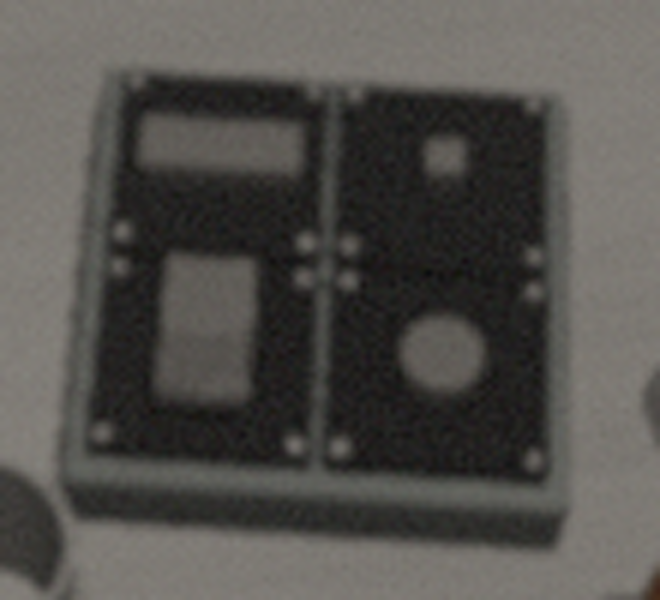

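View pics/zb.png

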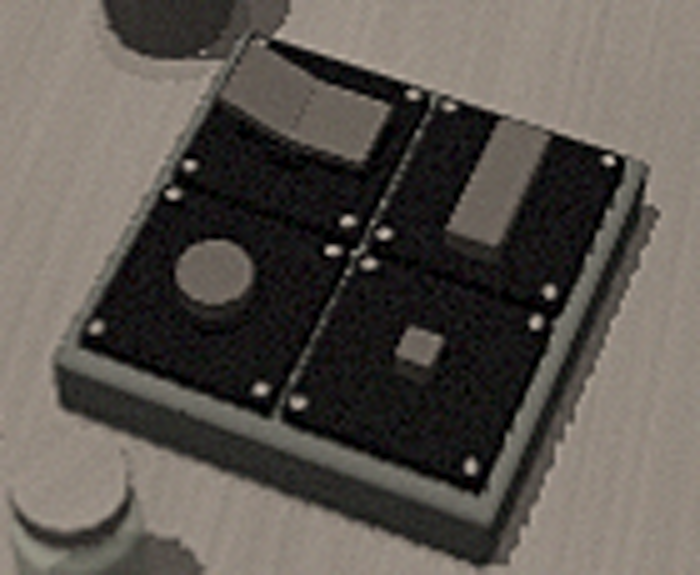

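```bash
python3 - <<'E'
from h import *
a=lambda p:((p[0]+.5)/6-.5+285,(p[1]+.5)/6-.5+155)
b=lambda p:((p[0]+.5)/5-.5+260,(p[1]+.5)/5-.5+185)
S=[(138,83),(314,92),(122,231),(306,242),(354,97),(533,105),(348,245),(534,257),(120,266),(304,278),(101,433),(295,445),(347,279),(534,291),(340,447),(533,461)]
P=np.array([onz('scene',a(p),.05)[:2] for p in S]);m=P.reshape(4,4,2)
print('mods bar,stop,rock,round',m.mean(1).round(4).tolist(),'c',P.mean(0))
# side screws
T={'round':[(173,194),(96,328),(332,251),(261,389)],'stop':[(369,264),(298,402),(537,322),(471,467)],'bar':[(448,106),(384,233),(611,160),(549,291)]}
for k,v in T.items(): print('side',k,np.mean([onz('side',b(p),.05) for p in v],0))
mm=m.mean(1);ex=(mm[2]+mm[3]-mm[0]-mm[1])/2;ey=(mm[1]+mm[3]-mm[0]-mm[2])/2
print('ex',ex,np.linalg.norm(ex),np.arctan2(ex[1],ex[0]),'ey',ey,np.linalg.norm(ey),np.arctan2(-ey[0],ey[1]))
F={'bar':((220,144),(499,177)),'stop':((445,155),(422,345)),'round':((441,352),(214,272)),'pivotV':((208,333),(303,105))}
for k,(p,q) in F.items():
    z=.064
    print(k,onz('scene',a(p),z),onz('side',b(q),z),tri('scene',a(p),'side',b(q)))
for n,u,v in(('cup rim',(280,243),(292,162)),('bottle cap',(409,247),(229,240)),('jar cap',(416,212),(275,283))): print(n,tri('scene',u,'side',v))
E
```

```text
mods bar,stop,rock,round [[0.4867, 0.0626], [0.5027, 0.149], [0.5729, 0.0468], [0.5883, 0.1334]] c [0.53765917 0.09797562]
side round [0.58906839 0.13397761 0.05      ]
side stop [0.50232792 0.14959258 0.05      ]
side bar [0.48659311 0.06273643 0.05      ]
ex [ 0.08589151 -0.01566143] 0.0873076815046178 -0.18035823311639437 ey [0.01571106 0.08650899] 0.08792407483524425 -0.17965382130271226
bar [0.48827587 0.06221032 0.064     ] [0.48689004 0.06337574 0.064     ] (array([0.48709128, 0.06229061, 0.06239522]), np.float64(0.00023404513310133564))
stop [0.50276876 0.1487535  0.064     ] [0.50136325 0.15036022 0.064     ] (array([0.50154009, 0.14914324, 0.06210245]), np.float64(1.0696581671457258e-05))
round [0.58926298 0.13289829 0.064     ] [0.58890982 0.13527714 0.064     ] (array([0.58884651, 0.13359258, 0.06221264]), np.float64(0.0012543031076276856))
pivotV [0.57189207 0.04795729 0.064     ] [0.57361568 0.04494013 0.064     ] (array([0.57328285, 0.0475378 , 0.06701241]), np.float64(0.0006650955006551857))
cup rim (array([ 0.65577564, -0.04213776,  0.08825075]), np.float64(0.0033649090861118222))
bottle cap (array([0.70834124, 0.20903059, 0.1257435 ]), np.float64(0.00048087711156374744))
jar cap (array([0.61016698, 0.25520624, 0.08421715]), np.float64(0.001684636903232379))
```

```bash
cat >> h.py <<'E'
from scipy.spatial.transform import Rotation as Ro
YAW=-.18
EX=np.array([np.cos(YAW),np.sin(YAW),0]);EY=np.array([-np.sin(YAW),np.cos(YAW),0])
T={'rock':np.array([.5725,.0470,0])+.0245*EX,'bar':np.array([.487,.0626,0]),'round':np.array([.5888,.1336,0])}
def pose():
    s=r.get_state();q=s['eef_rot'];return s,Ro.from_quat([q[1],q[2],q[3],q[0]]).as_matrix()
def rep(name,ztip):
    s,R=pose();p=s['ee_pos'];tip=p+.066*R[:,1]
    g=T[name]+[0,0,ztip]
    # goal orientation: y down, x along +-EY nearest to present
    out=[]
    for sg in(1,-1):
        G=np.stack([sg*EY,[0,0,-1.],np.cross(sg*EY,[0,0,-1.])],1)
        rv=Ro.from_matrix(R.T@G).as_rotvec()
        out.append((np.linalg.norm(rv),rv,G))
    out.sort(key=lambda o:o[0])
    print('t',s['t'],'tip',tip.round(4),'F',s['contact_force'].round(2),'w',s['gripper_width'].round(3))
    gt=g-.066*np.array([0,0,-1])
    print('tip err world',(g-tip).round(4),'shift(units, tool axes now)',(R.T@(gt-p)/.03).round(2),'turn units',[(o[1]/.08).round(2).tolist() for o in out],'units in goal axes',(out[0][2].T@(gt-p)/.03).round(2))
E
python3 - <<'E'
from h import *
s,R=pose();print(R.round(3));rep('rock',.12)
K,k,Rc,t=cam('wrist');print('cam in tool',R.T@(-Rc.T@t-s['ee_pos']), 'cam fwd in tool',R.T@Rc[2])
E
```

```text
[[-0.356 -0.001 -0.935]
 [ 0.935  0.001 -0.356]
 [ 0.001 -1.     0.   ]]Traceback (most recent call last):
  File "<stdin>", line 2, in <module>
  File "h.py", line 33, in rep
    print('t',s['t'],'tip',tip.round(4),'F',s['contact_force'].round(2),'w',s['gripper_width'].round(3))
                                                                            ^^^^^^^^^^^^^^^^^^^^^^^^
AttributeError: 'float' object has no attribute 'round'
```

```bash
sed -i "s/s\['gripper_width'\].round(3)/round(s['gripper_width'],3)/" h.py
python3 - <<'E'
from h import *
s,R=pose();rep('rock',.15)
K,k,Rc,t=cam('wrist');print('cam in tool',R.T@(-Rc.T@t-s['ee_pos']), 'cam fwd in tool',R.T@Rc[2])
E
```

```text
t 0.15 tip [ 0.24   -0.6305  0.2255] F [-0.15 -0.07  0.73] w 0.088
tip err world [ 0.3566  0.6731 -0.0755] shift(units, tool axes now) [ 16.74   2.53 -19.09] turn units [[-0.01, 6.8, 0.01], [0.02, -32.47, 0.01]] units in goal axes [24.21  2.52 -7.68]
cam in tool [-0.00082153 -0.09241274  0.08539781] cam fwd in tool [ 2.64873269e-04  9.50727337e-01 -3.10028162e-01]
```

Call:
drive_tool:
  plan: "0.6 0 -0.7 0 1 0 -1; 0.7 0 -0.65 0 1 0 -1; 0.7 0 -0.6 0 1 0 -1; 0.75 0 -0.5 0 1 0 -1; 0.8 0 -0.5 0 1 0 -1"
  force: 30

```text
t: 0.57
ee_pos: [0.3058, -0.5066, 0.2918]
eef_rot: [0.51, -0.51, -0.49, 0.49]
contact_force: [1.1, -0.1, -0.3]
gripper_width: 0.0599
```

Call:
drive_tool:
  plan: "0.9 0 -0.3 0 0.9 0 -1; 0.9 0 -0.3 0 0.9 0 -1; 0.9 0 -0.3 0 0 0 -1; 0.9 0 -0.3 0 0 0 -1; 0.9 0 -0.3 0 0 0 -1"

```text
t: 0.98
ee_pos: [0.3688, -0.3792, 0.2921]
eef_rot: [0.543, -0.543, -0.453, 0.453]
contact_force: [-0.3, -0.1, -0.4]
gripper_width: 0.0266
```

```bash
python3 -c "
from h import *
rep('rock',.12)"
```

```text
t 0.9833 tip [ 0.3688 -0.3791  0.2261] F [-0.34 -0.09 -0.35] w 0.027
tip err world [ 0.2278  0.4218 -0.1061] shift(units, tool axes now) [15.19  3.54 -4.95] turn units [[-0.0, -0.0, 0.0], [-0.0, 39.27, -0.0]] units in goal axes [15.19  3.54 -4.95]
```

Call:
drive_tool:
  plan: "0.9 0 -0.3 0 0 0 -1; 0.9 0 -0.3 0 0 0 -1; 0.9 0 -0.3 0 0 0 -1; 0.9 0 -0.3 0 0 0 -1; 0.9 0 -0.3 0 0 0 -1"

```text
t: 1.4
ee_pos: [0.4373, -0.2544, 0.2922]
eef_rot: [0.543, -0.543, -0.453, 0.453]
contact_force: [0.2, -0.6, 0.1]
gripper_width: 0.0004
```

Call:
drive_tool:
  plan: "0.9 0 -0.3 0 0 0 -1; 0.9 0 -0.3 0 0 0 -1; 0.9 0 -0.3 0 0 0 -1; 0.9 0 -0.3 0 0 0 -1; 0.9 0 -0.3 0 0 0 -1"

```text
t: 1.82
ee_pos: [0.5058, -0.1296, 0.2921]
eef_rot: [0.543, -0.543, -0.453, 0.453]
contact_force: [1.2, -0.2, -0.1]
gripper_width: 0.0005
```

Call:
drive_tool:
  plan: "0.9 0 -0.3 0 0 0 -1; 0.9 0 -0.3 0 0 0 -1; 0.9 0 -0.3 0 0 0 -1; 0.9 0 -0.3 0 0 0 -1; 0.5 0 -0.2 0 0 0 -1"

```text
t: 2.23
ee_pos: [0.5698, -0.0152, 0.2918]
eef_rot: [0.543, -0.543, -0.453, 0.453]
contact_force: [-0.5, -0.1, -0.1]
gripper_width: 0.0005
```

Call:
drive_tool:
  plan: "0.5 0.5 -0.3 0 0 0 -1; 0 0.5 0 0 0 0 -1; 0 0.5 0 0 0 0 -1; 0 0.5 0 0 0 0 -1; 0 0 0 0 0 0 -1"

```text
t: 2.65
ee_pos: [0.5787, -0.0046, 0.2288]
eef_rot: [0.544, -0.542, -0.451, 0.454]
contact_force: [-1.2, 0.1, -0.7]
gripper_width: 0.0005
```

```bash
python3 - <<'E'
from h import *
rep('rock',.12)
im=snapshot('wrist');cv2.imwrite('pics/w1.png',im);cv2.imwrite('pics/s1.png',snapshot('side'))
E
```

```text
t 2.65 tip [ 0.5784 -0.0047  0.1628] F [-1.2   0.05 -0.68] w 0.001
tip err world [ 0.0182  0.0473 -0.0428] shift(units, tool axes now) [ 1.66  1.42 -0.31] turn units [[-0.07, -0.01, -0.02], [0.03, 39.26, -0.1]] units in goal axes [ 1.66  1.43 -0.3 ]
```

View pics/w1.png

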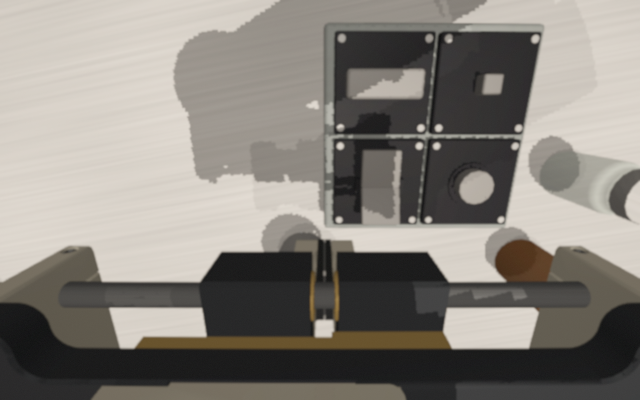

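View pics/s1.png

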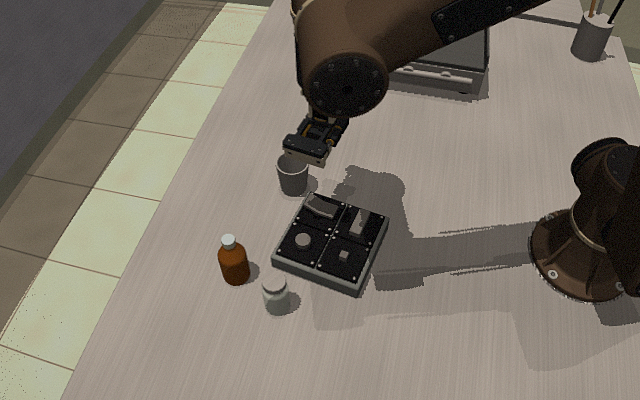

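The wrist view shows the box squarely: round top at ~(477,188), bar top ~(386,83), and stop at ~(492,84). I'll cross-check these against the world estimates.

```bash
python3 - <<'E'
from h import *
for n,u in(('bar',(386,83)),('stop',(492,84)),('round',(477,188))): print(n,onz('wrist',u,.064))
P=[onz('wrist',u,.05)[:2] for u in [(341,38),(430,38),(340,128),(421,128),(448,39),(535,39),(435,128),(519,128),(339,147),(420,146),(338,219),(412,219),(436,146),(516,146),(428,219),(501,219)]]
print(np.reshape(P,(4,4,2)).mean(1))
E
```

```text
bar [0.48816334 0.06281733 0.064     ]
stop [0.50443439 0.14922901 0.064     ]
round [0.59249793 0.13482172 0.064     ]
[[0.48874047 0.06289772]
 [0.50472421 0.14989672]
 [0.57647872 0.04676581]
 [0.59232663 0.13510124]]
```

Call:
drive_tool:
  plan: "0.5 0.3 -0.1 0 0 0 -1; 0.5 0.3 -0.1 0 0 0 -1; 0.5 0.3 -0.1 0 0 0 -1; 0.1 0.3 0 0 0 0 -1; 0 0 0 0 0 0 -1"

```text
t: 3.17
ee_pos: [0.5974, 0.0427, 0.1937]
eef_rot: [0.543, -0.542, -0.452, 0.454]
contact_force: [-0.4, 0.1, -0.8]
gripper_width: 0.0004
```

```bash
python3 - <<'E'
from h import *
rep('rock',.09)
E
```

```text
t 3.1667 tip [0.5971 0.0427 0.1277] F [-0.39  0.08 -0.77] w 0.0
tip err world [-0.0005 -0.0001 -0.0377] shift(units, tool axes now) [-0.01  1.26  0.02] turn units [[-0.04, 0.02, -0.02], [-0.02, -39.25, 0.06]] units in goal axes [-0.01  1.26  0.02]
```

Call:
drive_tool:
  plan: "0 0.4 0 0 0 0 -1; 0 0.4 0 0 0 0 -1; 0 0.4 0 0 0 0 -1; 0 0.1 -0.03 0 0 0 -1; 0 0.1 0 0 0 0 -1"

```text
t: 3.58
ee_pos: [0.5987, 0.041, 0.1538]
eef_rot: [0.543, -0.543, -0.453, 0.453]
contact_force: [0.1, 0.4, 0.2]
gripper_width: 0.0005
```

Call:
drive_tool:
  plan: "0 0.1 0 0 0 0 -1; 0 0.1 0 0 0 0 -1; 0 0.1 0 0 0 0 -1; 0 0.1 0 0 0 0 -1; 0 0.05 0 0 0 0 -1"

```text
t: 4.0
ee_pos: [0.5994, 0.0412, 0.141]
eef_rot: [-0.543, 0.543, 0.454, -0.453]
contact_force: [2.0, -0.0, 0.9]
gripper_width: 0.0004
```

```bash
python3 - <<'E'
from h import *
rep('rock',.066)
E
```

```text
t 4.0 tip [0.5996 0.0412 0.075 ] F [ 2.03 -0.01  0.88] w 0.0
tip err world [-0.003   0.0014 -0.009 ] shift(units, tool axes now) [0.03 0.3  0.1 ] turn units [[0.02, 0.0, 0.01], [0.01, -39.27, -0.03]] units in goal axes [0.03 0.3  0.1 ]
```

Call:
drive_tool:
  plan: "0 0.1 0 0 0 0 -1; 0 0.1 0.05 0 0 0 -1; 0 0.05 0 0 0 0 -1; 0 0.05 0 0 0 0 -1; 0 0 0 0 0 0 -1"

```text
t: 4.42
ee_pos: [0.597, 0.0414, 0.1319]
eef_rot: [0.543, -0.543, -0.453, 0.453]
contact_force: [0.0, -0.5, 4.1]
gripper_width: 0.0004
```

Call:
drive_tool:
  plan: "0 0.03 0 0 0 0 -1; 0 0.03 0 0 0 0 -1; 0 0 0 0 0 0 -1; 0 0 0 0 0 0 -1; 0 0 0 0 0 0 -1"

```text
t: 4.83
ee_pos: [0.5971, 0.0414, 0.1317]
eef_rot: [-0.543, 0.543, 0.453, -0.453]
contact_force: [-6.7, 1.1, 18.2]
gripper_width: 0.0004
```

```bash
python3 - <<'E'
from h import *
rep('rock',.066)
cv2.imwrite('pics/s2.png',cv2.resize(snapshot('side')[150:310,220:420],None,fx=3.5,fy=3.5))
E
```

```text
t 4.8333 tip [0.5971 0.0414 0.0657] F [-6.66  1.06 18.19] w 0.0
tip err world [-0.0005  0.0013  0.0003] shift(units, tool axes now) [ 0.04 -0.01  0.02] turn units [[0.01, 0.01, -0.0], [-0.0, -39.26, -0.01]] units in goal axes [ 0.04 -0.01  0.02]
```

View pics/s2.png

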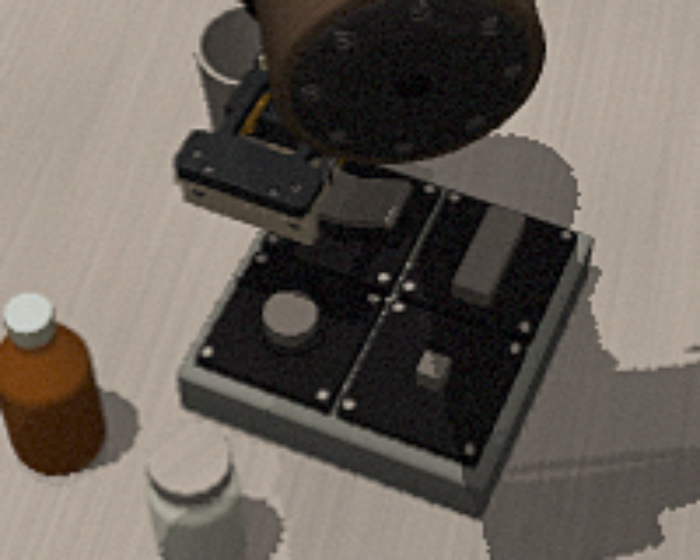

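Rocker is at its stop (18 N, tip 65.7 mm against the specified 66 mm). Lifting.

Call:
drive_tool:
  plan: "0 -0.2 0 0 0 0 -1; 0 -0.3 0 0 0 0 -1; 0 -0.5 0 0 0 0 -1; 0 -0.5 0 0 0 0 -1; 0 0 0 0 0 0 -1"

```text
t: 5.3
ee_pos: [0.5984, 0.0416, 0.1779]
eef_rot: [-0.542, 0.543, 0.454, -0.452]
contact_force: [0.1, 0.2, -0.2]
gripper_width: 0.0004
```

```bash
python3 - <<'E'
from h import *
rep('bar',.075)
E
```

```text
t 5.3 tip [0.5987 0.0417 0.1119] F [ 0.08  0.2  -0.2 ] w 0.0
tip err world [-0.1117  0.0209 -0.0369] shift(units, tool axes now) [0.02 1.22 3.78] turn units [[0.04, 0.0, 0.02], [0.03, -39.27, -0.06]] units in goal axes [0.02 1.23 3.78]
```

Call:
drive_tool:
  plan: "0 0 0.8 0 0 0 -1; 0 0 0.8 0 0 0 -1; 0 0 0.8 0 0 0 -1; 0 0 0.8 0 0 0 -1; 0 0 0.5 0 0 0 -1"

```text
t: 5.72
ee_pos: [0.4855, 0.061, 0.1744]
eef_rot: [0.543, -0.543, -0.452, 0.453]
contact_force: [-0.4, -0.4, -0.5]
gripper_width: 0.0005
```

Call:
drive_tool:
  plan: "0 0.3 0 0 0 0 -1; 0 0.3 0 0 0 0 -1; 0 0.3 0 0 0 0 -1; 0 0.2 0 0 0 0 -1; 0 0 0 0 0 0 -1"

```text
t: 6.13
ee_pos: [0.4877, 0.0607, 0.1398]
eef_rot: [0.543, -0.543, -0.452, 0.454]
contact_force: [-0.1, -1.0, -0.2]
gripper_width: 0.0008
```

```bash
python3 - <<'E'
from h import *
rep('bar',.058)
cv2.imwrite('pics/s3.png',cv2.resize(snapshot('side')[150:310,220:420],None,fx=3.5,fy=3.5))
E
```

```text
t 6.1333 tip [0.4875 0.0606 0.0738] F [-0.07 -0.98 -0.16] w 0.001
tip err world [-0.0005  0.002  -0.0158] shift(units, tool axes now) [0.06 0.53 0.03] turn units [[-0.03, -0.01, -0.03], [0.04, 39.26, -0.05]] units in goal axes [0.06 0.53 0.03]
```

View pics/s3.png

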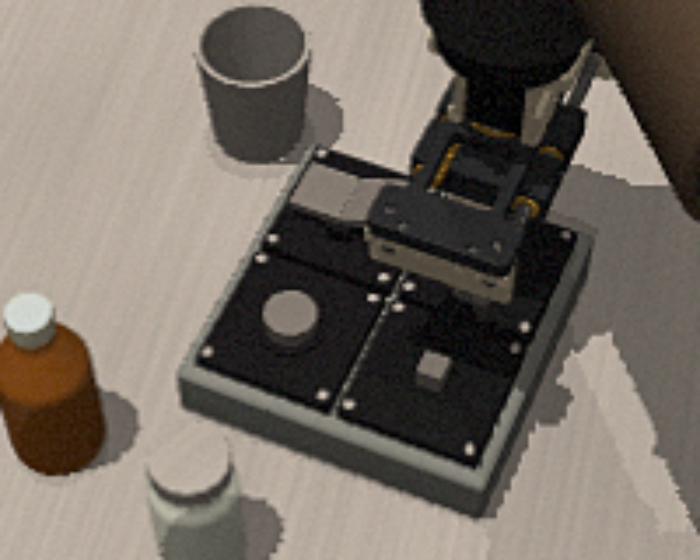

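The rocker now lies tipped: its far half is flat and its near half is raised. The tip hovers over the bar, so I'll press next.

Call:
drive_tool:
  plan: "0.03 0.1 0 0 0 0 -1; 0.03 0.1 0 0 0 0 -1; 0 0.1 0 0 0 0 -1; 0 0.1 0 0 0 0 -1; 0 0.05 0 0 0 0 -1"

```text
t: 6.6
ee_pos: [0.4886, 0.0631, 0.1282]
eef_rot: [-0.543, 0.543, 0.453, -0.453]
contact_force: [-1.3, 0.8, 2.3]
gripper_width: 0.0002
```

Call:
drive_tool:
  plan: "0 0.05 0 0 0 0 -1; 0 0.03 0 0 0 0 -1; 0 0.03 0 0 0 0 -1; 0 0 0 0 0 0 -1; 0 0 0 0 0 0 -1"

```text
t: 7.02
ee_pos: [0.4885, 0.063, 0.1251]
eef_rot: [-0.543, 0.543, 0.453, -0.453]
contact_force: [0.2, 0.5, 0.8]
gripper_width: 0.0006
```

```bash
python3 - <<'E'
from h import *
rep('bar',.058)
E
```

```text
t 7.0167 tip [0.4885 0.0631 0.0591] F [0.2 0.5 0.8] w 0.001
tip err world [-0.0015 -0.0005 -0.0011] shift(units, tool axes now) [-0.02  0.04  0.05] turn units [[0.0, -0.0, 0.0], [-0.0, 39.27, 0.0]] units in goal axes [-0.02  0.04  0.05]
```

Not bottomed yet (about 59 mm). A little further.

Call:
drive_tool:
  plan: "0 0.04 0 0 0 0 -1; 0 0.03 0 0 0 0 -1; 0 0.02 0 0 0 0 -1; 0 0 0 0 0 0 -1; 0 0 0 0 0 0 -1"

```text
t: 7.43
ee_pos: [0.4886, 0.063, 0.1236]
eef_rot: [-0.543, 0.543, 0.453, -0.453]
contact_force: [-5.0, 0.7, 16.8]
gripper_width: 0.0006
```

Call:
drive_tool:
  plan: "0 0.02 0 0 0 0 -1; 0 0 0 0 0 0 -1; 0 0 0 0 0 0 -1; 0 0 0 0 0 0 -1; 0 0 0 0 0 0 -1"

```text
t: 7.85
ee_pos: [0.4886, 0.063, 0.1235]
eef_rot: [-0.543, 0.543, 0.453, -0.453]
contact_force: [-6.6, 1.2, 22.6]
gripper_width: 0.0004
```

```bash
python3 - <<'E'
from h import *
rep('bar',.058)
E
```

```text
t 7.85 tip [0.4887 0.063  0.0575] F [-6.64  1.17 22.63] w 0.0
tip err world [-0.0017 -0.0004  0.0005] shift(units, tool axes now) [-0.02 -0.02  0.05] turn units [[0.01, 0.01, 0.0], [0.0, -39.26, -0.02]] units in goal axes [-0.02 -0.02  0.05]
```

The bar is at its stop (23 N, tip 57.5 mm against 58 mm). Lifting and moving to the round button.

Call:
drive_tool:
  plan: "0 -0.2 0 0 0 0 -1; 0 -0.3 0 0 0 0 -1; 0 -0.5 0 0 0 0 -1; 0 -0.5 0 0 0 0 -1; 0 0 0 0 0 0 -1"

```text
t: 8.27
ee_pos: [0.4896, 0.0635, 0.1695]
eef_rot: [-0.542, 0.543, 0.454, -0.452]
contact_force: [0.6, 0.5, -0.0]
gripper_width: 0.0006
```

```bash
python3 - <<'E'
from h import *
T['round']=np.array([.5895,.134,0])
rep('round',.08)
cv2.imwrite('pics/w4.png',snapshot('wrist'))
E
```

```text
t 8.2667 tip [0.4899 0.0636 0.1035] F [ 0.62  0.53 -0.02] w 0.001
tip err world [ 0.0996  0.0704 -0.0235] shift(units, tool axes now) [ 2.91  0.8  -2.85] turn units [[0.04, 0.0, 0.03], [0.04, -39.27, -0.07]] units in goal axes [ 2.91  0.78 -2.85]
```

View pics/w4.png

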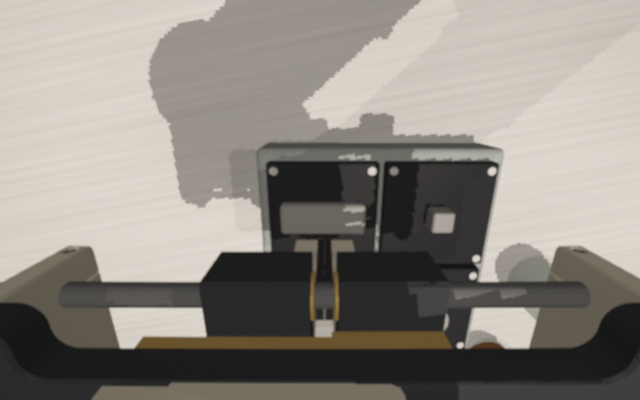

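The wrist view shows the bar at (322,218) sitting low and the stop key at (441,221) standing proud.

Call:
drive_tool:
  plan: "0.6 0 -0.6 0 0 0 -1; 0.6 0 -0.6 0 0 0 -1; 0.6 0 -0.6 0 0 0 -1; 0.6 0 -0.6 0 0 0 -1; 0.4 0 -0.4 0 0 0 -1"

```text
t: 8.73
ee_pos: [0.5875, 0.1316, 0.1659]
eef_rot: [0.543, -0.543, -0.453, 0.453]
contact_force: [1.4, 0.2, 0.6]
gripper_width: 0.0005
```

Call:
drive_tool:
  plan: "0.1 0.2 0 0 0 0 -1; 0 0.2 0 0 0 0 -1; 0 0.2 0 0 0 0 -1; 0 0.1 0 0 0 0 -1; 0 0 0 0 0 0 -1"

```text
t: 9.15
ee_pos: [0.5854, 0.1328, 0.1446]
eef_rot: [0.543, -0.543, -0.452, 0.454]
contact_force: [0.2, -0.1, -0.2]
gripper_width: 0.0002
```

```bash
python3 - <<'E'
from h import *
T['round']=np.array([.5895,.134,0])
rep('round',.058)
cv2.imwrite('pics/s5.png',cv2.resize(snapshot('side')[150:310,220:420],None,fx=3.5,fy=3.5))
E
```

```text
t 9.15 tip [0.5853 0.1327 0.0786] F [ 0.23 -0.06 -0.18] w 0.0
tip err world [ 0.0042  0.0013 -0.0206] shift(units, tool axes now) [ 0.07  0.69 -0.13] turn units [[-0.02, -0.01, -0.02], [0.03, 39.26, -0.04]] units in goal axes [ 0.06  0.69 -0.13]
```

View pics/s5.png

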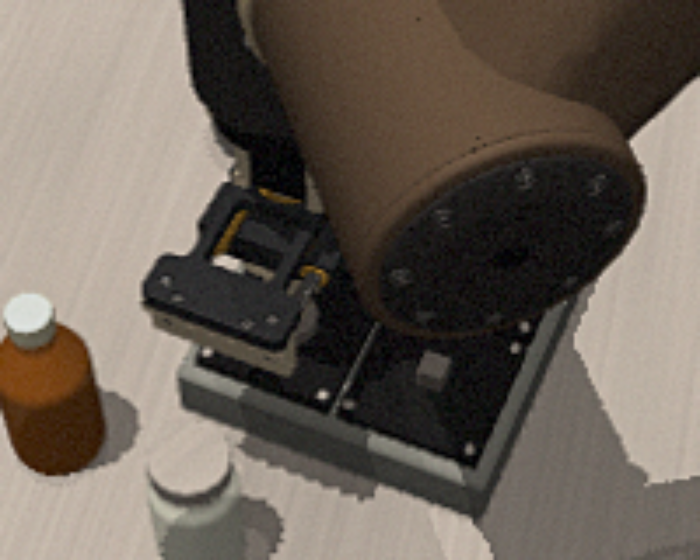

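Call:
drive_tool:
  plan: "0.04 0.1 -0.06 0 0 0 -1; 0.03 0.1 -0.06 0 0 0 -1; 0 0.1 0 0 0 0 -1; 0 0.1 0 0 0 0 -1; 0 0.1 0 0 0 0 -1"

```text
t: 9.62
ee_pos: [0.5905, 0.1349, 0.1305]
eef_rot: [0.543, -0.543, -0.453, 0.453]
contact_force: [-0.4, -0.3, -0.0]
gripper_width: 0.0005
```

Call:
drive_tool:
  plan: "0 0.1 0 0 0 0 -1; 0 0.08 0 0 0 0 -1; 0 0.05 0 0 0 0 -1; 0 0.02 0 0 0 0 -1; 0 0 0 0 0 0 -1"

```text
t: 10.03
ee_pos: [0.5905, 0.1349, 0.1239]
eef_rot: [-0.543, 0.543, 0.453, -0.453]
contact_force: [-2.3, -0.4, 6.2]
gripper_width: 0.0007
```

```bash
python3 - <<'E'
from h import *
T['round']=np.array([.5895,.134,0])
rep('round',.058)
E
```

```text
t 10.0333 tip [0.5905 0.1349 0.0579] F [-2.26 -0.36  6.21] w 0.001
tip err world [-0.001  -0.0009  0.0001] shift(units, tool axes now) [-0.04 -0.    0.03] turn units [[0.0, 0.0, -0.0], [-0.0, -39.27, -0.0]] units in goal axes [-0.04 -0.    0.03]
```

Just at the stop. I'll press in firmly and hold.

Call:
drive_tool:
  plan: "0 0.03 0 0 0 0 -1; 0 0.02 0 0 0 0 -1; 0 0.01 0 0 0 0 -1; 0 0 0 0 0 0 -1; 0 0 0 0 0 0 -1"

```text
t: 10.45
ee_pos: [0.5906, 0.135, 0.1237]
eef_rot: [-0.543, 0.543, 0.454, -0.453]
contact_force: [-7.6, -0.7, 19.0]
gripper_width: 0.0005
```

Call:
drive_tool:
  plan: "0 0 0 0 0 0 -1; 0 0 0 0 0 0 -1; 0 0 0 0 0 0 -1; 0 0 0 0 0 0 -1; 0 0 0 0 0 0 -1"

```text
t: 10.87
ee_pos: [0.5906, 0.1349, 0.1236]
eef_rot: [-0.543, 0.543, 0.453, -0.453]
contact_force: [-7.3, -0.1, 19.5]
gripper_width: 0.0005
```

Call:
drive_tool:
  plan: "0 0 0 0 0 0 -1; 0 0 0 0 0 0 -1; 0 0 0 0 0 0 -1; 0 0 0 0 0 0 -1; 0 0 0 0 0 0 -1"

```text
t: 11.28
ee_pos: [0.5906, 0.135, 0.1236]
eef_rot: [-0.543, 0.543, 0.454, -0.453]
contact_force: [-7.8, -0.8, 19.3]
gripper_width: 0.0004
```

Call:
drive_tool:
  plan: "0 0 0 0 0 0 -1; 0 0 0 0 0 0 -1; 0 0 0 0 0 0 -1; 0 0 0 0 0 0 -1; 0 0 0 0 0 0 -1"

```text
t: 11.7
ee_pos: [0.5906, 0.1349, 0.1237]
eef_rot: [-0.543, 0.543, 0.453, -0.453]
contact_force: [-7.8, -0.5, 19.0]
gripper_width: 0.0004
```

Call:
drive_tool:
  plan: "0 -0.3 0 0 0 0 -1; 0 -0.5 0 0 0 0 -1; 0 -0.8 0 0 0 0 -1; 0 -0.9 0 0 0 0 -1; 0 -0.9 0 0 0 0 -1"

```text
t: 12.12
ee_pos: [0.5902, 0.1348, 0.2241]
eef_rot: [0.543, -0.543, -0.453, 0.453]
contact_force: [0.3, 0.9, -0.6]
gripper_width: 0.0005
```

Call:
drive_tool:
  plan: "0 -0.9 0 0 0 0 -1; -0.5 -0.6 0.5 0 0 0 -1; -0.8 0 0.5 0 0 0 -1; -0.9 0 0.4 0 0 0 -1; -0.9 0 0.4 0 0 0 -1"

```text
t: 12.53
ee_pos: [0.5198, 0.0526, 0.2687]
eef_rot: [0.543, -0.543, -0.453, 0.453]
contact_force: [0.1, -0.1, -0.1]
gripper_width: 0.0004
```

Call:
drive_tool:
  plan: "-0.9 0 0.3 0 0 0 -1; -0.9 0 0.3 0 0 0 -1; -0.9 0 0.3 0 0 0 -1; -0.9 0 0.3 0 0 0 -1; -0.9 0 0.3 0 0 0 -1"

```text
t: 12.95
ee_pos: [0.4513, -0.0726, 0.2685]
eef_rot: [0.543, -0.543, -0.453, 0.453]
contact_force: [0.0, 0.9, 0.0]
gripper_width: 0.0003
```

Call:
drive_tool:
  plan: "-0.6 0 0.2 0 0 0 -1; -0.3 0 0 0 0 0 -1; 0 0 0 0 0 0 -1; 0 0 0 0 0 0 -1; 0 0 0 0 0 0 -1"

```text
t: 13.37
ee_pos: [0.4421, -0.0967, 0.2684]
eef_rot: [-0.543, 0.543, 0.453, -0.453]
contact_force: [0.3, -0.2, 0.6]
gripper_width: 0.0001
```

```bash
python3 - <<'E'
from h import *
a=snapshot('side');b=snapshot('scene')
cv2.imwrite('pics/s6.png',cv2.resize(a[150:310,220:420],None,fx=3.5,fy=3.5))
cv2.imwrite('pics/c6.png',cv2.resize(b[145:285,255:435],None,fx=4,fy=4))
print(r.get_state()['t'])
E
```

```text
13.4667
```

View pics/s6.png

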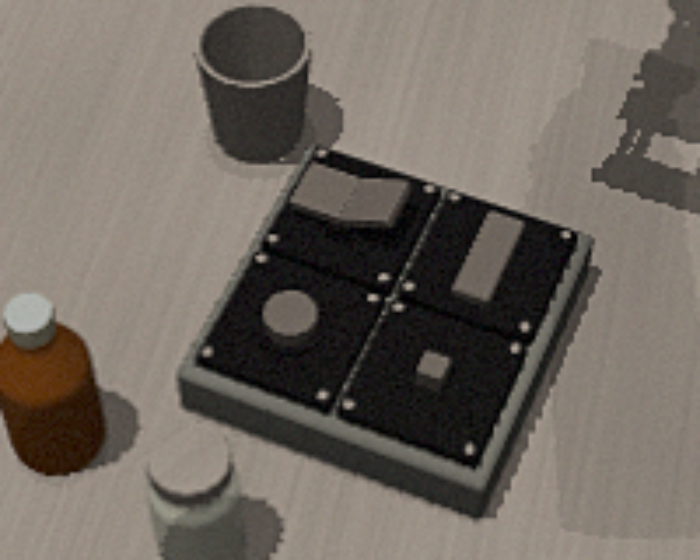

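View pics/c6.png

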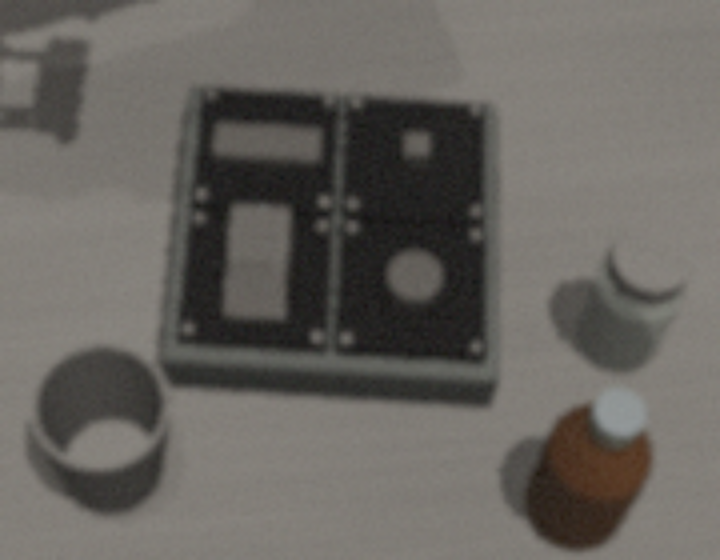

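Both views show the rocker tipped, at (350,195) in the side crop. The bar is sunk at (487,255), the round button is up at (290,315), and the stop key at (433,366) and the loose items haven't moved. Handing in.

```bash
python3 -c "
from station import r
print(r.sign_off(), r.get_state()['t'])"
```

```text
the job is handed in; nothing more can be done
the job is handed in; nothing more can be done
```

I did the three steps in the order asked, with closed fingertips, and handed the job in at about 13.5 s of the 35 s allowed:

1. **Rocker:** I tipped it to its stop. The force rose to about 18 N with the fingertip at 65.7 mm (66 mm expected).
2. **Bar key:** I pushed it to its stop at about 23 N and 57.5 mm (58 mm expected).
3. **Round button:** I held it at its stop for about 1.3 s at about 19 N, then let it come up.

In the last pictures, the rocker stays tipped and the bar key is still down. The round button and the stop key are up, and the bottle, jar and cup have not moved. The robot was touching nothing.

One check disagreed. The wrist camera, read while the arm was still settling, placed the box's far controls about 3 mm further in x than the two fixed cameras did. I aimed between the two readings, and every press landed well inside its control.

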